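Set the saw guide over the handle blanks

TASK

We are cutting loop-tool handles in the cut-off jig. Lay the loose blank in the empty trough next to the one already there, flat and the same way round, with its ferrule butted against the end stop, and let go of it; then take the saw guide by its knob, slide it towards the stop until its ball clicks into the notch, and finish while still gripping the knob there so that I can saw. Leave the first blank seated and the loop tools and the wooden rib alone.

Things in the scene. Friction and masses are not known exactly. Their poses are not given: they have to be found in the camera images.
- blank_mid (a point): Centre of the loose handle blank: a beech stick 16 mm square and 160 mm long, with a round brass ferrule 11 mm in diameter that sticks out 15 mm at one end (the end towards this frame's +y); 175 mm over all, 45 g. It lies flat on the bench; the point is 8 mm above its underside, half-way along the wood. Frame: y along the stick towards the ferrule, z up.
- blank_tip (a point): Centre of the ferrule's end face on the loose blank: 95 mm from blank_mid along its +y.
- blank: The same loose blank; its origin is on its underside, below blank_mid.
- laid_mid (a point): Centre of the blank that already lies in the far trough of the jig (same shape as the loose one), its ferrule at the stop.
- laid_tip (a point): Centre of the ferrule's end face on the blank already laid: 95 mm from laid_mid along its +y.
- jig: The cut-off jig, fastened to the bench: plywood base 150 x 330 mm, 16 mm thick (its top is the trough floor). Frame: y along the troughs towards the end stop, x across, away from the robot, z up. Two troughs 45 mm apart (axes at x = -55 mm, empty, and -10 mm), each 20 mm wide between ribs 5 mm wide and 6 mm high with bevelled crests, open above. End stop: aluminium block 20 mm high across both troughs.
- near_stop (a point): Point on the stop's face on the axis of the near (empty) trough, 8 mm above the trough floor, 24 mm above the bench. A well laid blank has the centre of its ferrule's end face here and its middle 95 mm from here along -y. Frame as the jig's.
- far_stop (a point): The same point for the far trough, 45 mm from near_stop along +x; the blank already laid butts here.
- guide_knob (a point): Middle of the grip of the saw guide's black knob: round, upright, 24 mm in diameter, graspable from 13 mm below to 13 mm above this point, which is 76 mm above the bench. It stands on an aluminium carriage 50 x 44 mm, top 46 mm above the bench. Behind it (+x, 22 mm) a thin plunger pin reaches 56 mm above the bench. Frame as the jig's.
- guide_kerf (a point): Kerf of the saw guide over the near trough, 46 mm above the bench. Two dark wooden cheeks on either side of it (18 mm along the rail together) reach from the carriage across both troughs, 38.5 to 58 mm above the bench, in line with the knob; a well laid blank passes underneath.
- guide (a joint): Slide of the saw guide on its rail in m: 0 at the parked end, grows along the jig's +y (towards the stop) to 0.2. Starts at 0 to 0.02. Runs with about 2 N and stays where left. Its one notch lies anywhere from 0.105 to 0.155: nearing it the ball draws the guide in over 3 mm with up to 4 N; from its bottom, pushing on is resisted within 0.5 mm with 5 N, and takes about 8 N to get past.
- detent (a joint): Height of the guide's sprung ball in m: about 0.0034 while it rolls on top of the notched index bar behind the rail, about 0 when seated in the notch (a slot 10 mm wide in the bar, ball 14 mm in diameter); guide 1 mm off the notch's centre: about 0.001. The plunger pin rises and falls with it.
- loop_tool_1: Finished wire loop tool with a wooden handle, 169 mm long, lying to the right of the jig. Leave alone.
- loop_tool_2: Finished wire loop tool, 154 mm long, beside the other one. Leave alone.
- wood_rib: Wooden kidney-shaped rib, 52 x 100 x 9 mm, lying behind the loose blank. Leave alone.

How it is judged:
By the outcome, as a careful person would: the job done as asked, in the order asked, and still so for the second after the job is handed in, while the arm keeps its last pose, push and grip.
It also fails if it takes over 51 s, if anything falls off the work surface, if the arm or the gripper's body presses on something with over 40 N, if the wrist force passes 120 N, or if a joint passes its speed limit or range.

ROBOT

A 6-joint arm with a two-finger parallel gripper is mounted at the origin on a cart in front of the work surface, level with it; the furniture and walls round the work are solid. World frame = base frame: x ahead of the robot, y to its left, z up, the work surface at z = 0. Lengths are in m, angles in rad, forces in N, time in s.
With the tool pointing down it reaches from about 0.35 to 0.775 m from the base axis. Payload 5.5 kg.
Tool frame: the origin (TCP) lies midway between the tips of the shut fingers; the grasp point (between the pads) lies 19 mm behind it; x points along the fingers, y is the direction in which the jaws open and shut, and the axes are right-handed (so a half turn about x gives the same grasp; the last joint's range is limited). The gripper opens to 85 mm and grips with 20 to 120 N. Pads are 22 mm wide; open, the fingers measure 114 mm over their backs; the gripper's body (76 mm by 85 mm) begins 54 mm behind the grasp point. The pads swing forward as they close: fully open they stand 13 mm farther back than shut.
Start: joints at [-0.14, 0.313, 0.046, 1.304, 0, 1.431], TCP at [0.575, -0, 0.231] pointing down, gripper open.
Joint ranges: [-2.76, 2.76], [-0.86, 1.69], [-1.03, 1.26], [-2.2, 2.34], [-1.47, 1.5], [-3.14, 3.14]. Speed limits (rad/s): [2.57, 2.57, 3.14, 3.14, 3.14, 3.14].

INTERFACE

Orientations are given as a unit quaternion [w, x, y, z].
In Python, from workcell import env, optics, order, models gives the robot as it stands. The module is installed in compiled form; this text tells all that it offers.
- The arm moves only by the tool servo_tool, never from a script. Its argument "moves" is a list of rows, each a list of 5 numbers: the shift along the tool's x, y, z in cm, then the turn about the tool's x in rad, then the closure, from -1 (fully open) to 1 (shut). A call has exactly 10 rows; each row shifts and turns the commanded pose from where the row before left it, along the tool's axes as they then stand; what a row does not reach is not made up. A row lasts 1/8 s, in which the tool goes at most 62.5 mm and 10.7 degrees, less where a joint would pass 70% of its speed; a pose out of reach is approached as far as the arm can. A call is refused whole if a number of a shift passes 6.25 or a number of a turn 0.188, either way. A call with a gripper value outside its range is refused whole. The fingers move at their own pace and stop on an object; "grip_force" is the grip in N (left out, the last holds). Time passes only in rows, so rows that do not move let the fingers close, or fill a call up. It gives the time, the measured TCP pose, the force and the opening at its end, in the units of the state.
- env.get_state(): the state, without advancing time (a new reading comes with each control period).
- optics.read_camera(name): name is "scene" or "side" or "wrist"; returns a dict with "pixels" (400x640x3 uint8, blue, green, red), "vertical_fov" (degrees; the focal length in pixels is half the picture's height over the tangent of half this angle, whatever the lens; pixels are square), "cx", "cy" (the principal point, pixels), "extrinsics" (4x4, takes a point from world to camera coordinates). Camera axes: x right, y up, looking along -z (the intrinsics and any distortion apply to the point x, -y, -z); pixel columns grow to the right and rows downward; lengths in m; the calibration is good to about 2 mm. A picture is of the moment at which its call begins. There is no depth.
- order.hand_in(): hands the job in, once; it reports no verdict.
Trained networks look in a picture, given as the dict that the camera call returned (one of the last four; its "shot" number tells which), for a name from the list of things; names that differ only in an ending like _2 or _b are one class to them, and where a whole thing is asked for, a point or a joint stands for the part that bears it (a point fixed in the world has none). Each returns a list of dicts, best first, with "conf" (0 to 1); they miss things now and then, are a little off and sometimes report something else, mostly with a low value. They report only what shows in the picture. A call takes as long as a camera call.
- models.outline_of(name, picture): "pixels" (400x640 bool, what is visible of it) and "location" ([column, row] in pixels, amid what is visible of it).
- models.pinpoint(name, picture): "location" ([column, row] in pixels: a listed point, or the origin of a listed thing).
The state is a dict: "clock": time; "joint_pos": joint angles; "qvel": joint speeds; "tau": joint torques, N m; "tcp_pos": TCP position; "orientation": TCP orientation; "wrist_force": force on the tool from outside, world axes, zero at the start; "ft_torque": the same for the moment, N m; "finger_gap": finger opening in m.
Only numpy, scipy, OpenCV 4.12 (cv2) and the standard library are available. Lean on these libraries where they do the work, as an engineer would, in place of code of your own. Each camera call takes 0.05 s, during which the arm holds its last target.

## Working session

There is one attempt and no reset: what is moved stays moved. The work goes in short steps, Python scripts to look and compute and a tool call to move; the robot and the scene stay as the last step left them, time stands still between calls to the robot, and variables do not carry over. Pictures are saved under pics/ and viewed, and the job is handed in when it is done.

Besides the shell and the picture viewer there is one more tool, called after ">>>" as name(argument=value, ...) on one line, values as JSON. servo_tool: Moves the arm, as the interface text tells. Its arguments: {"type":"object","properties":{"moves":{"type":"array"},"grip_force":{"type":"number"}},"required":["moves"]}

```bash
mkdir -p pics
cat > h.py <<'E'
import numpy as np, cv2
from workcell import env, optics, order, models
def shot(n,save=None):
    p=optics.read_camera(n)
    if save: cv2.imwrite('pics/'+save,p['pixels'])
    return p
def ray(p,uv):
    f=200/np.tan(np.radians(p['vertical_fov'])/2)
    d=np.array([(uv[0]-p['cx'])/f,-(uv[1]-p['cy'])/f,-1.0])
    E=np.array(p['extrinsics']);R=E[:3,:3];c=-R.T@E[:3,3]
    return c,R.T@d
def onz(p,uv,z):
    c,d=ray(p,uv);return c+d*(z-c[2])/d[2]
def proj(p,X):
    f=200/np.tan(np.radians(p['vertical_fov'])/2)
    E=np.array(p['extrinsics']);q=E[:3,:3]@np.array(X)+E[:3,3]
    return np.array([p['cx']+f*q[0]/-q[2],p['cy']-f*q[1]/-q[2]])
def pp(name,p,z):
    r=models.pinpoint(name,p)
    return [(np.round(onz(p,a['location'],z),4).tolist(),np.round(a['location'],1).tolist(),round(a['conf'],2)) for a in r[:2]]
E
python3 - <<'E'
from h import *
np.set_printoptions(suppress=True,precision=4)
print(env.get_state())
Z=dict(blank_mid=.008,blank_tip=.008,laid_mid=.024,laid_tip=.024,near_stop=.024,far_stop=.024,guide_knob=.076,guide_kerf=.046,jig=0,wood_rib=0.0)
for n in ['scene','side','wrist']:
    p=shot(n,n+'0.png'); print(n,{k:v for k,v in p.items() if k!='pixels'})
    for k,z in Z.items(): print(k,pp(k,p,z))
E
```

```text
{'clock': 0.0, 'joint_pos': array([-0.1396,  0.314 ,  0.045 ,  1.3036, -0.    ,  1.4312]), 'qvel': array([ 0.0009,  0.0011,  0.0001, -0.0015,  0.0006, -0.0019]), 'tau': array([ -0.0029, -48.0629,  29.8531,   0.0195,  -0.0004,  -0.    ]), 'tcp_pos': array([0.5745, 0.0001, 0.2304]), 'orientation': array([ 0.4995,  0.4996,  0.5005, -0.5004]), 'wrist_force': array([-0.3311,  1.06  , -1.6391]), 'ft_torque': array([-0.0003, -0.0577,  0.0095]), 'finger_gap': 0.08517171492457476}
scene {'vertical_fov': 51.846820284473296, 'cx': 314.0460540117961, 'cy': 204.04349655802025, 'extrinsics': array([[ 0.8352, -0.5499, -0.0068, -0.445 ],
       [ 0.4068,  0.6096,  0.6803, -0.2731],
       [-0.37  , -0.571 ,  0.7329, -0.8869],
       [ 0.    ,  0.    ,  0.    ,  1.    ]]), 'shot': 1}
blank_mid [([0.4271, 0.3057, 0.008], [227.1, 172.7], 0.9)]
blank_tip [([0.5185, 0.262, 0.008], [261.5, 169.4], 0.86)]
laid_mid [([0.5133, -0.026, 0.024], [313.2, 229.2], 0.74)]
laid_tip [([0.5158, 0.0581, 0.024], [296.6, 208.4], 0.91)]
near_stop [([0.4656, 0.0526, 0.024], [281.3, 217.6], 0.81), ([0.5142, -0.027, 0.024], 
[... 1451 characters left out ...]
],
       [-0.0004,  0.9509, -0.3096,  0.042 ],
       [-0.0012,  0.3096,  0.9509, -0.3794],
       [ 0.    ,  0.    ,  0.    ,  1.    ]]), 'shot': 3}
blank_mid []
blank_tip []
laid_mid [([0.5127, -0.0339, 0.024], [263.3, 201.0], 0.64), ([0.4688, 0.0646, 0.024], [218.5, 115.4], 0.64)]
laid_tip [([0.517, 0.0573, 0.024], [262.8, 122.3], 0.93)]
near_stop [([0.468, 0.0622, 0.024], [218.0, 117.6], 0.67)]
far_stop [([0.5132, 0.0607, 0.024], [259.2, 119.1], 0.64), ([0.4719, 0.0638, 0.024], [221.4, 116.1], 0.61)]
guide_knob []
guide_kerf [([0.4643, -0.1841, 0.046], [228.9, 318.2], 0.88), ([0.5202, 0.0614, 0.046], [262.2, 119.5], 0.22)]
jig [([0.5221, -0.0727, 0.0], [275.1, 223.7], 0.58)]
wood_rib []
```

View pics/scene0.png

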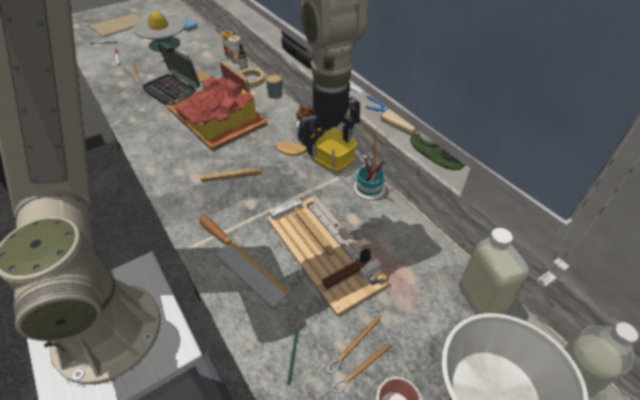

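View pics/side0.png

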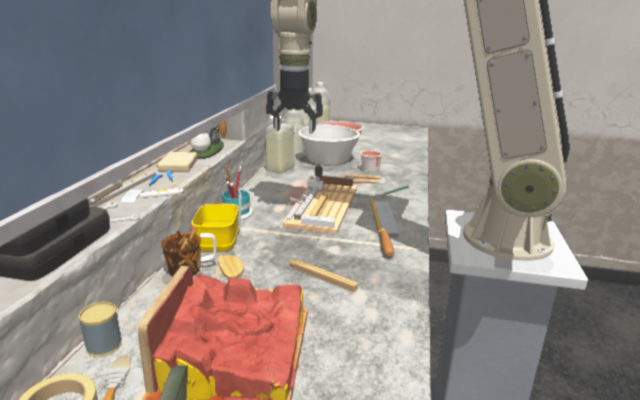

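View pics/wrist0.png

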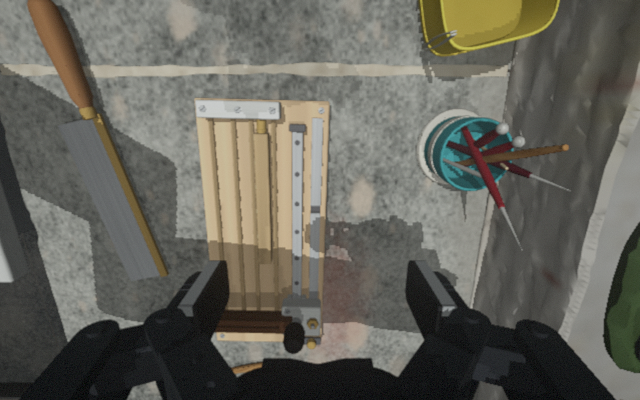

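The scene view shows the blank at about (230,173), with its ferrule to the right at (262,169). The jig runs from (290,205) to (345,300), with the knob at (367,255). The wrist view shows the stop at the top (240,110), the empty near trough, and the index bar's dark notch at about (316,209). I'm moving over the blank now.

>>> servo_tool(moves=[[0,-2.1,-4.3,0,-1],[0,-2.1,-4.3,0,-1],[0,-2.1,-4.3,0,-1],[0,-2.1,-4.3,0,-1],[0,-2.1,-4.3,0,-1],[0,-2.1,-4.3,0,-1],[0,-2.1,-4.0,0,-1],[0,0,0,-0.18,-1],[0,0,0,-0.18,-1],[0,0,0,-0.18,-1]], grip_force=40)

```text
clock: 2.9
tcp_pos: [0.4278, 0.2983, 0.2314]
orientation: [0.616, 0.347, 0.616, -0.346]
wrist_force: [-0.1, 0.3, 0.1]
finger_gap: 0.0855
```

>>> servo_tool(moves=[[0,0,0,-0.18,-1],[0,0,0,-0.18,-1],[0,0,0,-0.18,-1],[0,0,0,-0.07,-1],[1,0,0,0,0],[1,0,0,0,0],[1,0,0,0,0],[1,0,0,0,0],[1,0,0,0,0],[0,0,0,0,0]])

```text
clock: 4.15
tcp_pos: [0.4275, 0.2977, 0.1802]
orientation: [0.691, 0.147, 0.692, -0.148]
wrist_force: [-0.6, -0.1, 0.0]
finger_gap: 0.0427
```

Run:
```python
from h import *
np.set_printoptions(suppress=True,precision=4)
s=env.get_state();print(s['clock'],s['joint_pos'],s['tcp_pos'],s['orientation'],s['finger_gap'])
for n in ['wrist','scene','side']:
    p=shot(n,n+'1.png')
    for k in ['blank_mid','blank_tip']: print(n,k,pp(k,p,.008))
    r=models.outline_of('blank',p)
    if r:
        m=r[0]['pixels'].astype(np.uint8);print(r[0]['conf'],m.sum())
        ys,xs=np.nonzero(m); P=np.array([onz(p,(x,y),.012)[:2] for x,y in zip(xs,ys)])
        c,(w,h),a=cv2.minAreaRect((P*1000).astype(np.float32));print(c,w,h,a)
```

```text
4.15 [ 0.4542  0.2318 -0.1899  1.1509 -0.0001  0.8751] [0.4275 0.2977 0.1802] [ 0.691   0.1473  0.692  -0.1481] 0.04266874775705431
wrist blank_mid [([0.4298, 0.2974, 0.008], [318.5, 182.2], 0.93)]
wrist blank_tip [([0.513, 0.2625, 0.008], [320.2, 258.7], 0.68)]
0.65 2364
(434.73992919921875, 295.2288513183594) 16.703758239746094 173.726318359375 67.44011688232422
scene blank_mid [([0.4247, 0.3027, 0.008], [226.8, 173.6], 0.73)]
scene blank_tip [([0.5197, 0.2761, 0.008], [259.6, 166.6], 0.87)]
0.97 402
(431.5634460449219, 288.46405029296875) 31.034196853637695 171.4993896484375 67.4540786743164
side blank_mid [([0.4319, 0.2971, 0.008], [323.0, 274.7], 0.65)]
side blank_tip [([0.5194, 0.2578, 0.008], [289.4, 260.8], 0.93), ([0.4261, 0.3134, 0.008], [324.1, 279.0], 0.43)]
0.85 659
(433.4181213378906, 299.80987548828125) 35.93553924560547 181.3151397705078 65.8660888671875
```

View pics/wrist1.png

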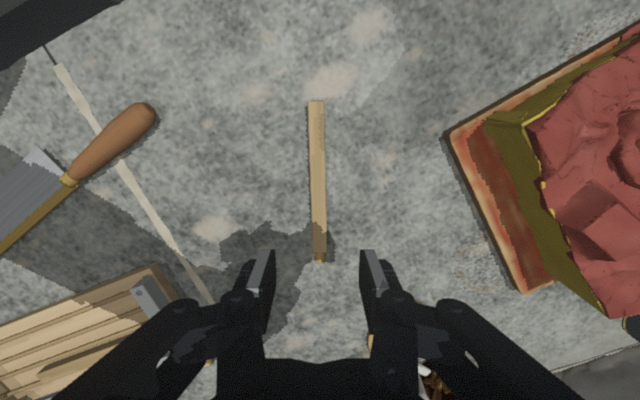

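The wrist view shows the blank centred between the fingers, from (317,100) to (320,260), with the ferrule at the bottom. I'm going down and gripping its upper half.

>>> servo_tool(moves=[[3,0,0,-0.027,0],[4,0,0,0,0],[4,0,0,0,0],[3,0,0,0,0],[2,0,0,0,0],[1,0,0,0,0],[0.3,0,0,0,0],[0,0,0,0,1],[0,0,0,0,1],[0,0,0,0,1]], grip_force=50)

```text
clock: 6.0
tcp_pos: [0.4289, 0.2984, 0.0093]
orientation: [0.694, 0.139, 0.693, -0.138]
wrist_force: [-0.4, 0.2, 3.8]
finger_gap: 0.0141
```

Run:
```python
from h import *
s=env.get_state();print(s['clock'],s['tcp_pos'],s['orientation'],s['finger_gap'],s['wrist_force'])
p=shot('wrist','wrist2.png');shot('side','side2.png')
```

```text
6.0 [0.42886465 0.29840025 0.00933549] [ 0.69405574  0.1387572   0.69283938 -0.13786466] 0.014131954152230815 [-0.3709255   0.21966084  3.8398016 ]
```

View pics/wrist2.png

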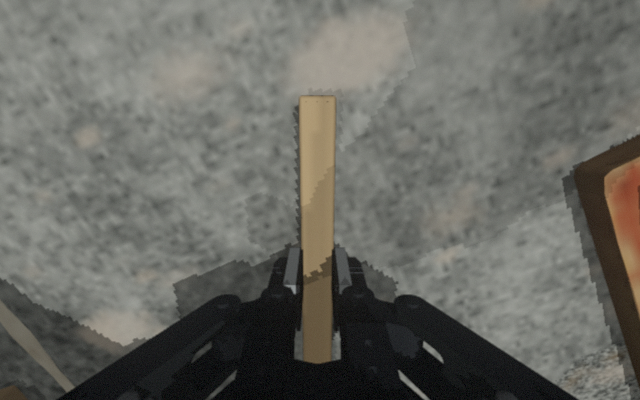

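The wrist view shows the blank between the pads, with its tail at (317,97). Next I lift and turn.

>>> servo_tool(moves=[[-1,0,0,0,1],[-3,0,0,0,1],[-4,0,0,0,1],[-2,0,0,-0.18,1],[0,0,0,-0.18,1],[0,0,0,-0.18,1],[0,0,0,-0.18,1],[0,0,0,-0.18,1],[0,0,0,-0.18,1],[0,0,0,-0.18,1]])

```text
clock: 7.35
tcp_pos: [0.4279, 0.2979, 0.1087]
orientation: [0.641, -0.299, 0.641, 0.299]
wrist_force: [-0.0, 0.9, -0.1]
finger_gap: 0.0142
```

>>> servo_tool(moves=[[0,0,0,-0.18,1],[0,0,0,-0.18,1],[0,0,0,-0.18,1],[0,0,0,-0.165,1],[0,-0.6,-5,0,1],[0,-0.6,-5,0,1],[0,-0.6,-5,0,1],[0,-0.6,-5,0,1],[0,-0.8,-5,0,1],[0,-0.7,-5,0,1]])

```text
clock: 8.6
tcp_pos: [0.4672, -0.0036, 0.1089]
orientation: [-0.5, 0.5, -0.5, -0.5]
wrist_force: [0.5, 1.0, -0.3]
finger_gap: 0.014
```

Run:
```python
from h import *
np.set_printoptions(suppress=True,precision=4)
s=env.get_state();print(s['clock'],s['joint_pos'],s['tcp_pos'],s['orientation'],s['finger_gap'],s['wrist_force'])
for n in ['wrist','scene','side']:
    p=shot(n,n+'3.png')
    for k,z in dict(near_stop=.024,far_stop=.024,laid_tip=.024,laid_mid=.024,guide_kerf=.046,guide_knob=.076).items(): print(n,k,pp(k,p,z))
```

```text
8.6 [-0.1799  0.1839 -0.4381  0.9481  0.0001 -1.7511] [ 0.4672 -0.0036  0.1089] [-0.5001  0.5003 -0.4997 -0.4999] 0.014018524450786312 [ 0.52    0.982  -0.3194]
wrist near_stop [([0.5167, 0.0596, 0.024], [260.5, 281.0], 0.59)]
wrist far_stop [([0.5124, 0.0609, 0.024], [265.7, 282.4], 0.76)]
wrist laid_tip [([0.5154, 0.0661, 0.024], [262.5, 287.7], 0.87)]
wrist laid_mid [([0.5126, -0.0331, 0.024], [259.1, 174.0], 0.97)]
wrist guide_kerf []
wrist guide_knob []
scene near_stop [([0.4643, 0.0514, 0.024], [281.1, 218.1], 0.66)]
scene far_stop [([0.514, 0.0623, 0.024], [295.2, 207.7], 0.6)]
scene laid_tip [([0.4083, -0.3703, 0.024], [364.6, 365.0], 0.68), ([0.52, 0.067, 0.024], [296.2, 205.7], 0.58)]
scene laid_mid [([0.5078, -0.0368, 0.024], [313.7, 232.9], 0.72)]
scene guide_kerf [([0.4615, -0.1765, 0.046], [330.6, 276.1], 0.91), ([0.4984, -0.0447, 0.046], [312.2, 231.0], 0.53)]
scene guide_knob [([0.5547, -0.1909, 0.076], [368.5, 253.8], 0.81)]
side near_stop [([0.4639, 0.0585, 0.024], [329.7, 221.0], 0.87)]
side far_stop [([0.5222, 0.0459, 0.024], [309.5, 216.7], 0.95)]
side laid_tip [([0.5143, 0.0666, 0.024], [310.6, 220.2], 0.59)]
side laid_mid [([0.5098, -0.0469, 0.024], [321.1, 204.0], 0.56)]
side guide_kerf [([0.4524, -0.1624, 0.046], [347.3, 184.9], 0.65)]
side guide_knob [([0.5554, -0.1877, 0.076], [316.6, 170.1], 0.67), ([0.4962, 0.171, 0.076], [308.3, 219.6], 0.24)]
```

View pics/wrist3.png

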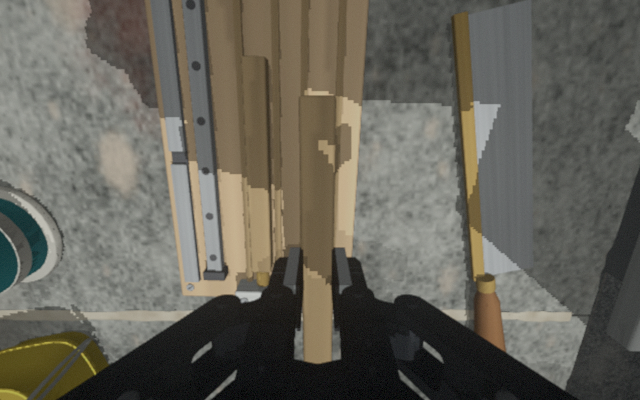

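View pics/side3.png

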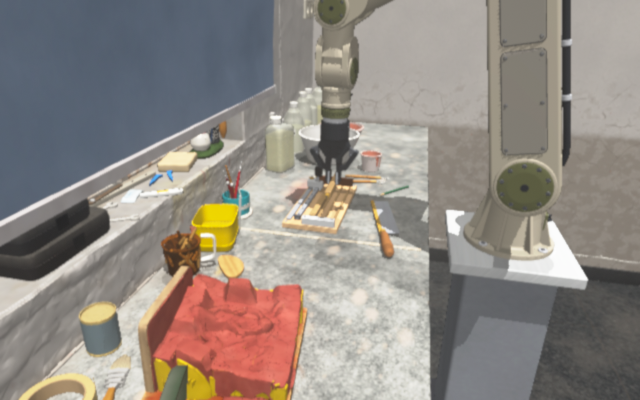

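Run:
```python
import cv2
a=cv2.imread('pics/wrist0.png')[90:350,185:340]; cv2.imwrite('pics/z0.png',cv2.resize(a,None,fx=2.3,fy=2.3,interpolation=cv2.INTER_CUBIC)[:600])
a=cv2.imread('pics/wrist0.png')[90:160,185:345]; cv2.imwrite('pics/z0b.png',cv2.resize(a,None,fx=5,fy=5,interpolation=cv2.INTER_CUBIC))
from h import *
p=shot('wrist','wrist4.png');np.save('E4.npy',p['extrinsics'])
a=p['pixels'][0:300,140:380]; cv2.imwrite('pics/z4.png',cv2.resize(a,None,fx=2,fy=2,interpolation=cv2.INTER_CUBIC))
```

```text
(no output)
```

View pics/z0.png

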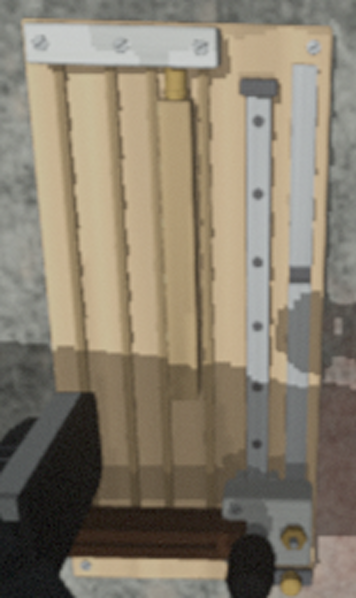

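View pics/z0b.png

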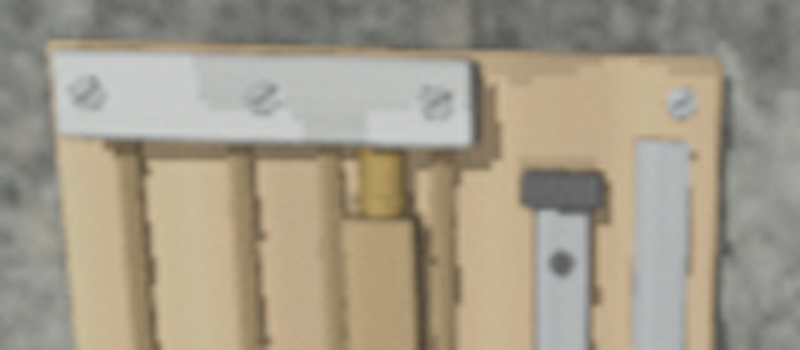

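View pics/z4.png

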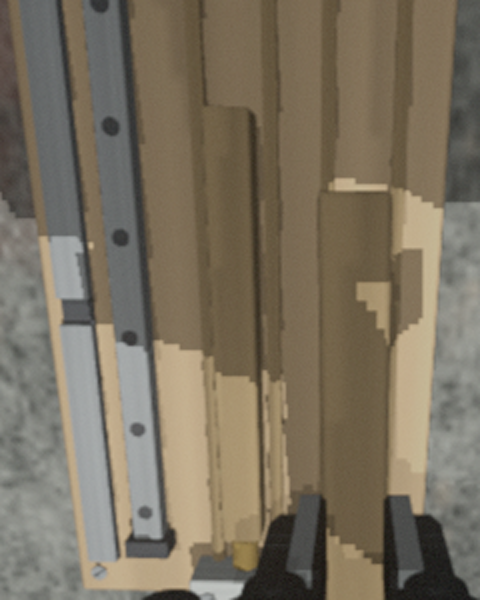

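Run:
```python
from h import *
np.set_printoptions(suppress=True,precision=4)
p=dict(vertical_fov=66.05322759151193,cx=317.0112602757014,cy=202.8178651088645,extrinsics=np.array([[1,.0007,.001,-.5768],[-.0004,.9509,-.3096,.042],[-.0012,.3096,.9509,-.3794],[0,0,0,1]]))
b=lambda x,y:(185+x/5,90+y/5); z=lambda x,y:(185+x/2.3,90+y/2.3)
for n,uv,h in [('stopL',b(58,136),.036),('stopR',b(472,147),.036),('cFL',b(48,42),.016),('cFR',b(720,62),.016),('cNL',z(78,575),.016),('cNR',z(316,575),.016),
 ('laidL',b(343,220),.032),('laidR',b(418,220),.032),('laidtL',z(168,398),.032),('laidtR',z(200,398),.032),('ribL',b(131,165),.022),('ribR',b(245,165),.022),('ribL2',z(80,330),.022),('ribR2',z(125,330),.022),
 ('knobtop',z(250,540),.09),('notch',z(300,274),.036),('bar0',z(306,65),.036),('pin',z(293,537),.056),('scr',z(290,583),.046)]:
  print(n,onz(p,uv,h))
p=dict(p,extrinsics=np.load('E4.npy'));q=lambda x,y:(140+x/2,y/2)
for n,uv,h in [('laidtL',q(257,112),.032),('laidtR',q(203,104),.032),('laidL',q(264,540),.032),('laidR',q(218,540),.032),('ribFar',q(328,120),.022),('ribNear',q(400,120),.022),('ribFar0',q(330,10),.022),('ribNear0',q(405,10),.022),('baseNear0',q(457,10),.016),('baseNear1',q(428,440),.016),('baseFar0',q(14,20),.016),('baseFar1',q(86,588),.016),
 ('heldTail',q(355,191),.124-.0),('heldside',q(320,191),.117),('heldside',q(390,191),.117),('h2',q(388,450),.117),('h2',q(322,450),.117)]:
  print(n,onz(p,uv,h))
```

```text
stopL [0.4491 0.0632 0.036 ]
stopR [0.5368 0.061  0.036 ]
cFL [0.4418 0.0823 0.016 ]
cFR [0.59   0.0782 0.016 ]
cNL [ 0.4365 -0.2455  0.016 ]
cNR [ 0.5847 -0.2455  0.016 ]
laidL [0.5076 0.0454 0.032 ]
laidR [0.5239 0.0454 0.032 ]
laidtL [ 0.5032 -0.1127  0.032 ]
laidtR [ 0.5205 -0.1127  0.032 ]
ribL [0.4593 0.0564 0.022 ]
ribR [0.4846 0.0564 0.022 ]
ribL2 [ 0.4558 -0.077   0.022 ]
ribR2 [ 0.4802 -0.077   0.022 ]
knobtop [ 0.5508 -0.1578  0.09  ]
notch [ 0.575 -0.04   0.036]
bar0 [0.5778 0.0622 0.036 ]
pin [ 0.5711 -0.184   0.056 ]
scr [ 0.5691 -0.224   0.046 ]
laidtL [ 0.5003 -0.1116  0.032 ]
laidtR [ 0.5177 -0.1139  0.032 ]
laidL [0.505  0.0456 0.032 ]
laidR [0.5235 0.0456 0.032 ]
ribFar [ 0.4777 -0.1105  0.022 ]
ribNear [ 0.4532 -0.1105  0.022 ]
ribFar0 [ 0.4766 -0.143   0.022 ]
ribNear0 [ 0.4523 -0.1431  0.022 ]
baseNear0 [ 0.4346 -0.1447  0.016 ]
baseNear1 [0.4384 0.0085 0.016 ]
baseFar0 [ 0.5825 -0.1416  0.016 ]
baseFar1 [0.5879 0.0792 0.016 ]
heldTail [ 0.4685 -0.0854  0.124 ]
heldside [ 0.4757 -0.0855  0.117 ]
heldside [ 0.4613 -0.0855  0.117 ]
h2 [ 0.4607 -0.0281  0.117 ]
h2 [ 0.4762 -0.0281  0.117 ]
```

Corners, ribs, the laid blank and the stop all agree that the jig is turned about 1.4° clockwise. The near trough axis is at x≈0.468 at y=-0.04, and the stop face is at y≈0.0635. I'll approach low, about 6 mm short of the stop, and look again.

>>> servo_tool(moves=[[0,-0.08,-1.6,0.024,1],[0,0,-1.6,0,1],[1.5,0,0,0,1],[1.5,0,0,0,1],[1.5,0,0,0,1],[1.0,0,0,0,1],[0.9,0,0,0,1],[0,0,0,0,1],[0,0,0,0,1],[0,0,0,0,1]])

```text
clock: 10.95
tcp_pos: [0.4681, -0.0341, 0.0448]
orientation: [0.506, -0.494, 0.506, 0.494]
wrist_force: [-0.0, 0.3, -1.0]
finger_gap: 0.0141
```

Run:
```python
from h import *
np.set_printoptions(suppress=True,precision=4)
s=env.get_state();print(s['clock'],s['tcp_pos'],s['orientation'],s['finger_gap'],s['wrist_force'])
for n,(x,y) in dict(wrist=(180,60),scene=(250,190),side=(270,160)).items():
    p=shot(n,n+'5.png');np.save('E5%s.npy'%n,p['extrinsics'])
    k=3 if n=='wrist' else 5
    W=(240,200) if n=='wrist' else (130,110)
    cv2.imwrite('pics/z5%s.png'%n,cv2.resize(p['pixels'][y:y+W[1],x:x+W[0]],None,fx=k,fy=k,interpolation=cv2.INTER_CUBIC))
```

```text
10.95 [ 0.4681 -0.0341  0.0448] [ 0.5061 -0.4944  0.5056  0.4937] 0.01405527447245909 [-0.0074  0.2519 -0.9918]
```

View pics/z5wrist.png

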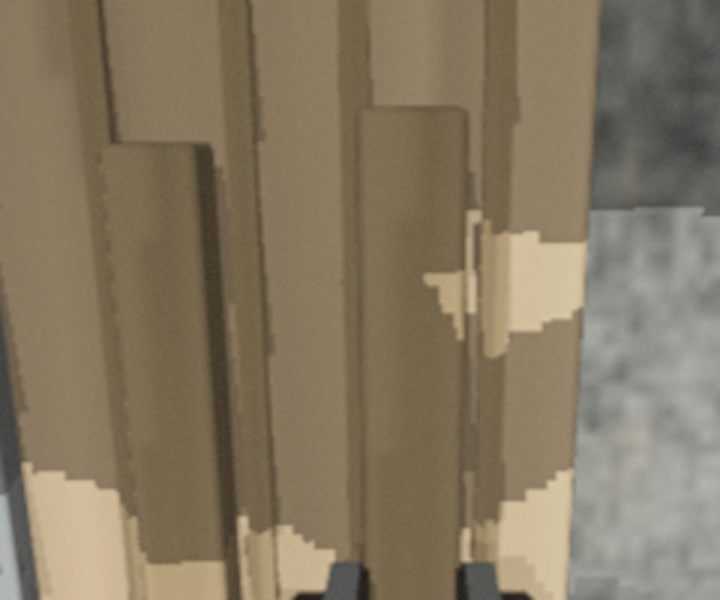

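View pics/z5scene.png

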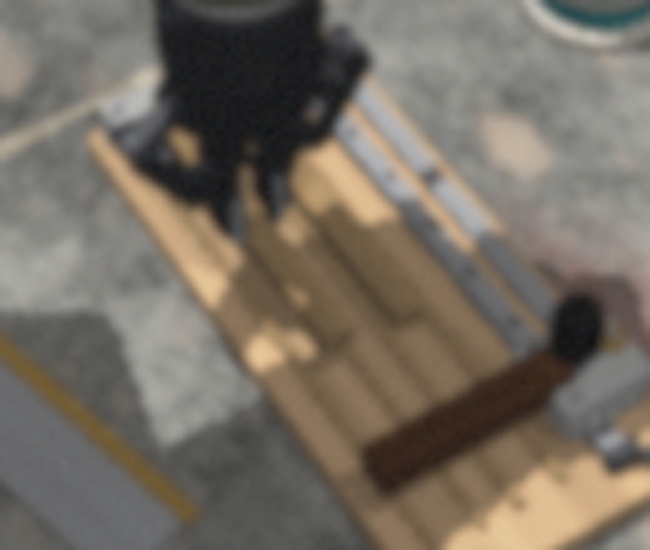

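View pics/z5side.png

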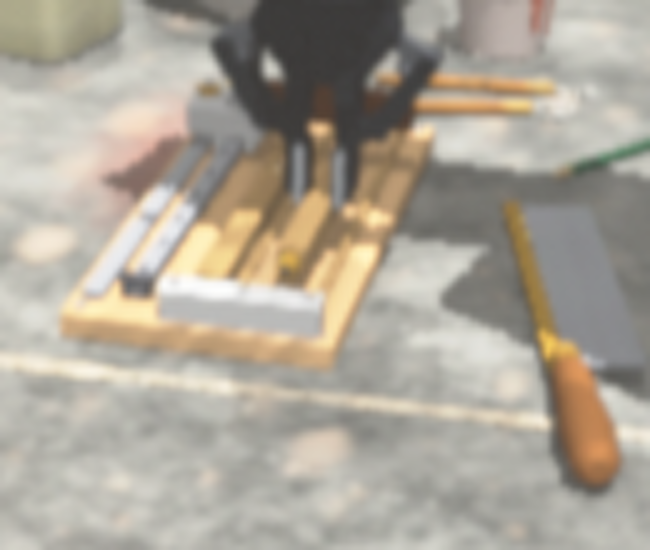

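Run:
```python
from h import *
np.set_printoptions(suppress=True,precision=4)
p=dict(vertical_fov=66.05322759151193,cx=317.0112602757014,cy=202.8178651088645,extrinsics=np.load('E5wrist.npy'))
q=lambda x,y:(180+x/3,60+y/3)
for n,uv,h in [('heldF',q(361,108),.0515),('heldN',q(467,108),.0515),('heldF2',q(364,480),.0515),('heldN2',q(463,480),.0515),('ribF l',q(340,80),.022),('ribF r',q(370,80),.022),('ribN l',q(486,80),.022),('ribN r',q(517,80),.022),
 ('ribF l',q(348,480),.022),('ribN r',q(500,480),.022),('laidF',q(107,146),.032),('laidN',q(199,146),.032),('laidF2',q(143,540),.032),('laidN2',q(226,540),.032)]: print(n,onz(p,uv,h))
```

```text
heldF [ 0.4746 -0.1176  0.0515]
heldN [ 0.4599 -0.1172  0.0515]
heldF2 [ 0.4764 -0.062   0.0515]
heldN2 [ 0.4607 -0.0617  0.0515]
ribF l [ 0.4796 -0.1228  0.022 ]
ribF r [ 0.4745 -0.1226  0.022 ]
ribN l [ 0.455  -0.1222  0.022 ]
ribN r [ 0.4498 -0.1221  0.022 ]
ribF l [ 0.4814 -0.0507  0.022 ]
ribN r [ 0.4521 -0.0501  0.022 ]
laidF [ 0.5169 -0.1131  0.032 ]
laidN [ 0.5021 -0.1128  0.032 ]
laidF2 [ 0.5189 -0.0435  0.032 ]
laidN2 [ 0.5036 -0.0432  0.032 ]
```

The wrist crop shows the held blank sitting about 2.3 mm too far towards +x relative to the trough ribs, and its tail about 5.5 mm from the butted position. I'll correct the offset and lower it.

>>> servo_tool(moves=[[0,0.23,0,0,1],[0,0,0,0,1],[0.5,0,0,0,1],[0.4,0,0,0,1],[0.4,0,0,0,1],[0.3,0,0,0,1],[0.2,0,0,0,1],[0,0,0,0,1],[0,0,0,0,1],[0,0,0,0,1]])

```text
clock: 12.35
tcp_pos: [0.4655, -0.034, 0.0264]
orientation: [0.506, -0.494, 0.506, 0.494]
wrist_force: [-0.1, -0.1, -1.0]
finger_gap: 0.014
```

Run:
```python
from h import *
np.set_printoptions(suppress=True,precision=4)
s=env.get_state();print(s['clock'],s['tcp_pos'],s['orientation'],s['finger_gap'],s['wrist_force'])
for n,(x,y) in dict(wrist=(180,60),side=(270,160)).items():
    p=shot(n,n+'6.png')
    k=3 if n=='wrist' else 5
    W=(240,200) if n=='wrist' else (130,110)
    cv2.imwrite('pics/z6%s.png'%n,cv2.resize(p['pixels'][y:y+W[1],x:x+W[0]],None,fx=k,fy=k,interpolation=cv2.INTER_CUBIC))
```

```text
12.35 [ 0.4655 -0.034   0.0264] [ 0.5059 -0.4942  0.5058  0.494 ] 0.013978727024524061 [-0.0694 -0.0741 -1.0088]
```

View pics/z6wrist.png

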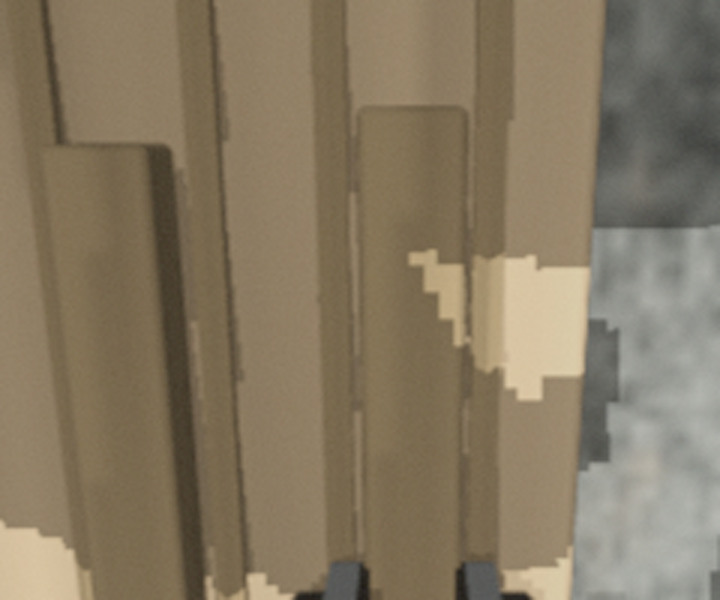

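View pics/z6side.png

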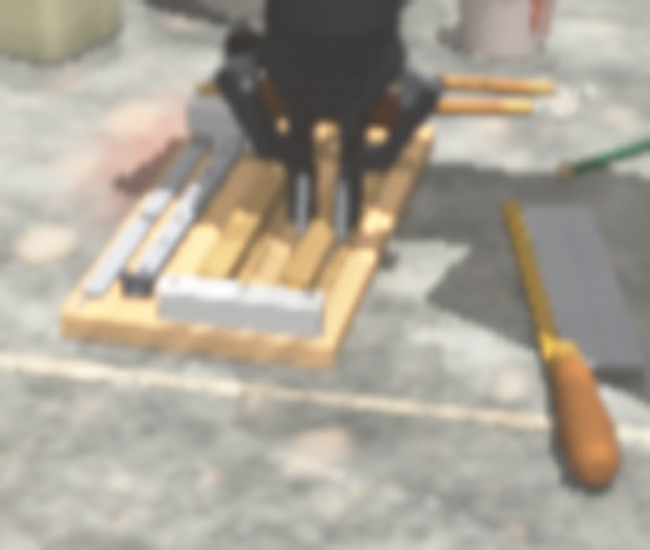

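The blank now sits between its ribs, with visible gaps on both sides. I'm sliding it to the stop.

>>> servo_tool(moves=[[0.05,0,0.15,0,1],[0.05,0,0.15,0,1],[0.03,0,0.15,0,1],[0,0,0.1,0,1],[0,0,0.1,0,1],[0,0,0.05,0,1],[0,0,0.05,0,1],[0,0,0,0,1],[0,0,0,0,1],[0,0,0,0,1]])

```text
clock: 13.7
tcp_pos: [0.4665, -0.0281, 0.0257]
orientation: [0.506, -0.495, 0.507, 0.492]
wrist_force: [-0.7, -6.8, 5.7]
finger_gap: 0.0143
```

Run:
```python
from h import *
np.set_printoptions(suppress=True,precision=4)
s=env.get_state();print(s['clock'],s['tcp_pos'],s['orientation'],s['finger_gap'],s['wrist_force'])
for n,(x,y) in dict(wrist=(180,60),side=(270,160)).items():
    p=shot(n,n+'7.png')
    k=3 if n=='wrist' else 5
    W=(240,200) if n=='wrist' else (130,110)
    cv2.imwrite('pics/z7%s.png'%n,cv2.resize(p['pixels'][y:y+W[1],x:x+W[0]],None,fx=k,fy=k,interpolation=cv2.INTER_CUBIC))
```

```text
13.7 [ 0.4665 -0.0281  0.0257] [ 0.5056 -0.4952  0.5066  0.4925] 0.014323844493399551 [-0.6727 -6.7503  5.749 ]
```

View pics/z7wrist.png

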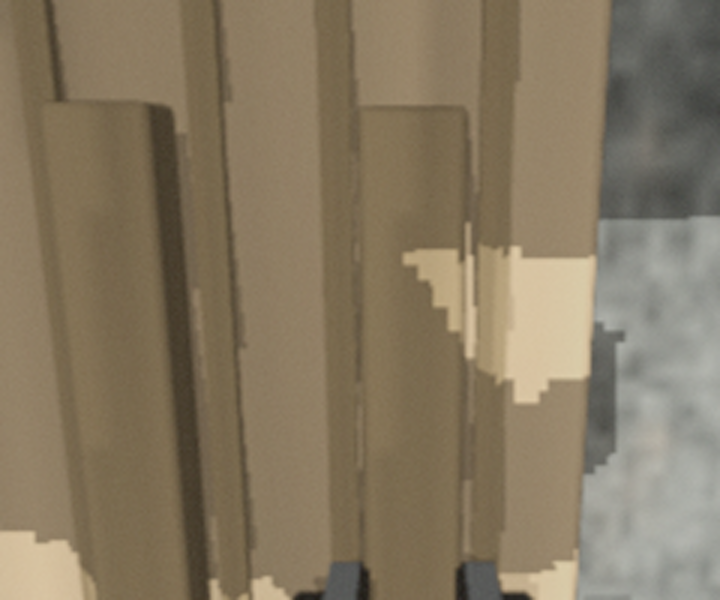

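The blank is butted: 6.8 N against the stop, 5.7 N on the floor, and its tail is level with the laid blank's. I'm releasing with a small opening and rising.

>>> servo_tool(moves=[[-0.1,0,0,0,0.5],[0,0,0,0,0.35],[0,0,0,0,0.35],[0,0,0,0,0.35],[-1,0,0,0,0.35],[-2.5,0,0,0,0.35],[-3,0,0,0,0.35],[-3,0,0,0,0.35],[-3,0,0,0,0.35],[0,0,0,0,0.1]])

```text
clock: 15.05
tcp_pos: [0.4674, -0.0268, 0.154]
orientation: [0.507, -0.496, 0.505, 0.492]
wrist_force: [0.2, 0.4, -0.7]
finger_gap: 0.0384
```

Run:
```python
from h import *
np.set_printoptions(suppress=True,precision=4)
s=env.get_state();print(s['clock'],s['tcp_pos'],s['joint_pos'],s['finger_gap'],s['wrist_force'])
for n,(x,y) in dict(wrist=(140,0),side=(270,160),scene=(250,190)).items():
    p=shot(n,n+'8.png');np.save('E8%s.npy'%n,p['extrinsics'])
    k=2 if n=='wrist' else 5
    W=(240,300) if n=='wrist' else (130,110)
    cv2.imwrite('pics/z8%s.png'%n,cv2.resize(p['pixels'][y:y+W[1],x:x+W[0]],None,fx=k,fy=k,interpolation=cv2.INTER_CUBIC))
    for kk,z in dict(guide_kerf=.046,guide_knob=.076,blank_tip=.024,blank_mid=.024,near_stop=.024).items(): print(n,kk,pp(kk,p,z))
```

```text
15.05 [ 0.4674 -0.0268  0.154 ] [-0.2291  0.1438 -0.3669  1.0543  0.0001 -1.7764] 0.03839501395295798 [ 0.1821  0.3834 -0.725 ]
wrist guide_kerf []
wrist guide_knob []
wrist blank_tip [([0.4714, 0.0623, 0.024], [317.4, 279.1], 0.75)]
wrist blank_mid [([0.4682, -0.0325, 0.024], [318.5, 188.8], 0.77)]
wrist near_stop [([0.4704, 0.0636, 0.024], [318.4, 280.2], 0.73)]
side guide_kerf [([0.4619, -0.1868, 0.046], [345.5, 181.9], 0.69)]
side guide_knob [([0.5526, -0.1855, 0.076], [317.3, 170.4], 0.64)]
side blank_tip [([0.4757, 0.0578, 0.024], [325.4, 220.4], 0.44)]
side blank_mid [([0.4653, -0.0483, 0.024], [336.3, 205.4], 0.69)]
side near_stop [([0.4593, 0.0611, 0.024], [331.2, 221.6], 0.68), ([0.4324, -0.2754, 0.024], [358.3, 179.8], 0.66)]
scene guide_kerf [([0.4639, -0.1812, 0.046], [332.7, 277.1], 0.88), ([0.5683, -0.1676, 0.046], [365.7, 252.0], 0.32)]
scene guide_knob [([0.5505, -0.1865, 0.076], [365.8, 253.3], 0.7)]
scene blank_tip [([0.4703, 0.0654, 0.024], [280.4, 213.8], 0.9), ([0.5083, 0.0519, 0.024], [295.4, 211.0], 0.36)]
scene blank_mid [([0.4629, -0.0397, 0.024], [299.2, 241.5], 0.96)]
scene near_stop [([0.4673, 0.0586, 0.024], [280.7, 215.9], 0.88)]
```

View pics/z8wrist.png

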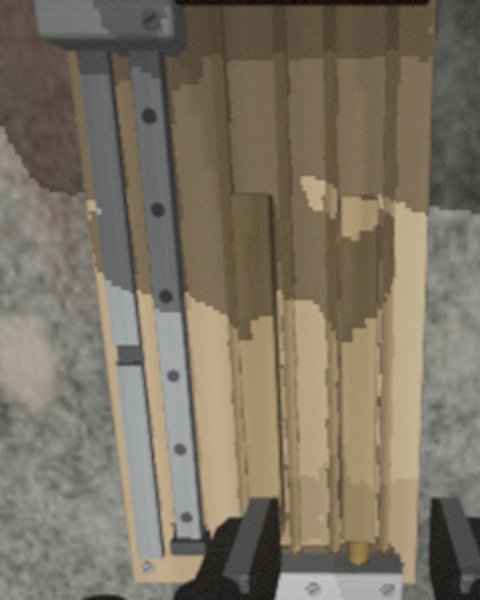

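View pics/z8side.png

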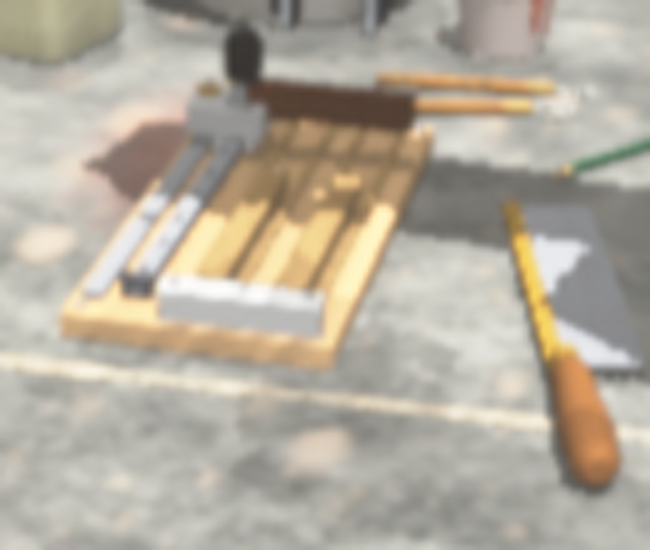

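View pics/z8scene.png

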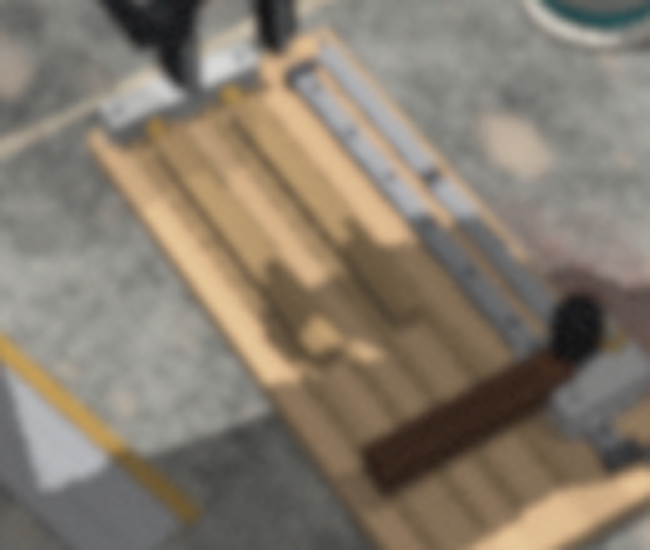

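The new blank lies flat in the near trough with its ferrule at the stop, at (358,550) in the wrist crop. The laid blank is unmoved. Next is the knob, with the jaws turned to lie along the rail.

>>> servo_tool(moves=[[0,-2.3,-4.0,0,0],[0,-2.3,-4.0,0,0],[0,-2.3,-4.0,0,0],[0,-2.2,-3.9,0,0],[0,0,0,0.18,0],[0,0,0,0.18,0],[0,0,0,0.18,0],[0,0,0,0.18,0],[0,0,0,0.18,0],[0,0,0,0.18,0]])

```text
clock: 17.2
tcp_pos: [0.5527, -0.1876, 0.1509]
orientation: [0.688, -0.162, 0.688, 0.162]
wrist_force: [0.4, -1.1, 0.3]
finger_gap: 0.0426
```

>>> servo_tool(moves=[[0,0,0,0.18,0],[0,0,0,0.18,0],[0,0,0,0.13,0],[1,0,0,0,0],[1,0,0,0,0],[1,0,0,0,0],[0,0,0,0,0],[0,0,0,0,0],[0,0,0,0,0],[0,0,0,0,0]])

```text
clock: 18.45
tcp_pos: [0.5529, -0.1877, 0.1214]
orientation: [0.707, 0.008, 0.707, -0.008]
wrist_force: [0.8, 0.9, -0.1]
finger_gap: 0.0427
```

Run:
```python
from h import *
np.set_printoptions(suppress=True,precision=4)
s=env.get_state();print(s['clock'],s['tcp_pos'],s['orientation'],s['joint_pos'],s['finger_gap'],s['wrist_force'])
p=shot('wrist','wrist9.png');np.save('E9wrist.npy',p['extrinsics'])
print(pp('guide_knob',p,.076))
r=models.outline_of('guide_knob',p)
for a in r[:2]: print(a['conf'],a['location'],a['pixels'].sum())
print('tcp/grasp proj',proj(p,s['tcp_pos']),proj(p,s['tcp_pos']-[0,0,.05]))
for n in ['scene','side']:
    p=shot(n,n+'9.png'); print(n,pp('guide_knob',p,.076))
```

```text
18.45 [ 0.5529 -0.1877  0.1214] [ 0.7073  0.0079  0.7068 -0.0082] [-0.4647  0.383  -0.1286  1.0583  0.     -0.4419] 0.042688391127467605 [ 0.8022  0.9062 -0.1147]
[([0.5483, -0.1885, 0.076], [317.6, 219.9], 0.75)]
0.74 [317.9, 177.6] 7366
tcp/grasp proj [319.4453 259.8667] [318.9525 223.7914]
scene [([0.5521, -0.1902, 0.076], [367.4, 254.1], 0.7)]
side []
```

View pics/wrist9.png

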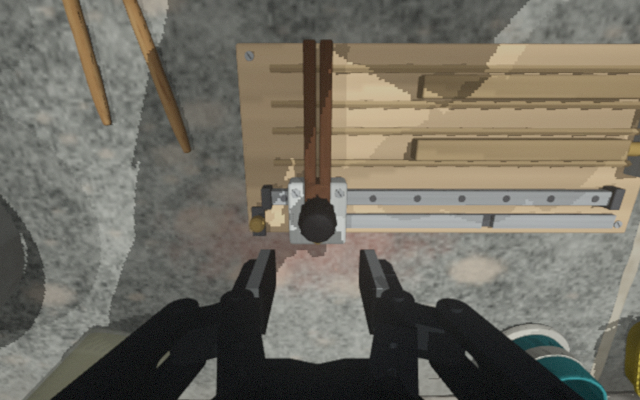

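Run:
```python
from h import *
np.set_printoptions(suppress=True,precision=4)
p=dict(vertical_fov=66.05322759151193,cx=317.0112602757014,cy=202.8178651088645,extrinsics=np.load('E9wrist.npy'))
im=cv2.imread('pics/wrist9.png')
m=((im.max(2)<60)).astype(np.uint8)[190:250,290:345]
ys,xs=np.nonzero(m);print(xs.min()+290,xs.max()+290,ys.min()+190,ys.max()+190)
for r in range(196,248,4):
    c=np.nonzero(m[r-190])[0]; print(r,c.min()+290 if len(c) else 0,c.max()+290 if len(c) else 0,end=' | ')
print()
for x in (.549,.551,.553): 
  for z in (.063,.089): print(x,z,proj(p,[x,-.188,z]),proj(p,[x+.012,-.188,z])[1],proj(p,[x-.012,-.188,z])[1],proj(p,[x,-.176,z])[0],proj(p,[x,-.2,z])[0])
cv2.imwrite('pics/z9.png',cv2.resize(im[170:270,260:380],None,fx=6,fy=6,interpolation=cv2.INTER_CUBIC))
```

```text
298 335 196 242
196 317 317 | 200 307 326 | 204 304 329 | 208 302 332 | 212 301 333 | 216 300 334 | 220 299 335 | 224 299 335 | 228 300 334 | 232 301 333 | 236 305 329 | 240 310 325 | 244 0 0 | 
0.549 0.063 [318.3438 214.0028] 229.89716636784493 197.54608169408127 335.56848239831197 301.1339583524349
0.549 0.089 [318.4808 228.5607] 246.20565772247954 210.20852332599014 337.95093316276945 299.0295672266093
0.551 0.063 [318.4029 216.6901] 232.49357601319502 200.32917996504295 335.5778229130374 301.2427179841706
0.551 0.089 [318.5471 231.5495] 249.0805849440453 213.31813293986713 337.95370769894305 299.15930984225866
0.553 0.063 [318.4617 219.362 ] 235.07528267842724 203.09596375833152 335.5871095971331 301.3508513536814
0.553 0.089 [318.613  234.5189] 251.93716488874782 216.40710743740695 337.95646417420613 299.28820870784705
```

View pics/z9.png

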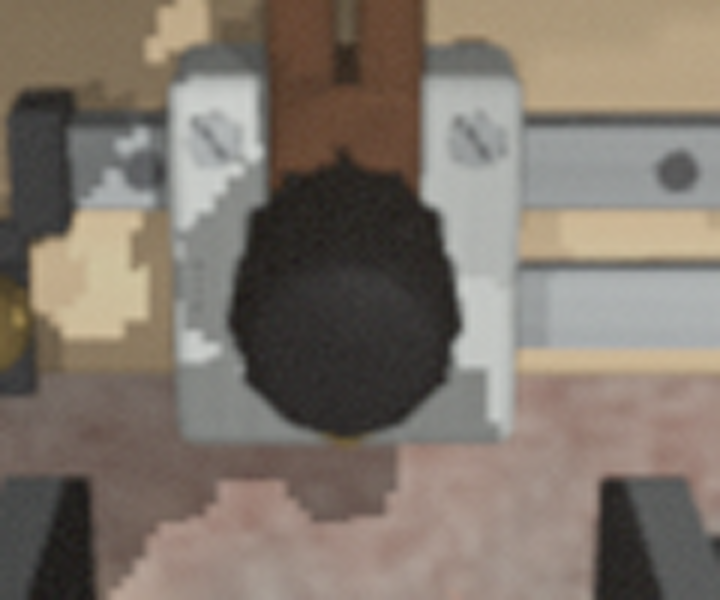

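The knob is centred under the gripper at (317,225), about 3 mm nearer the robot than the TCP. I'm going down and gripping it.

>>> servo_tool(moves=[[1,-0.1,-0.3,0,0],[1.5,0,0,0,0],[1.5,0,0,0,0],[1.2,0,0,0,0],[0.9,0,0,0,0],[0,0,0,0,0],[0,0,0,0,1],[0,0,0,0,1],[0,0,0,0,1],[0,0,0,0,1]], grip_force=50)

```text
clock: 20.05
tcp_pos: [0.55, -0.1885, 0.0606]
orientation: [0.707, 0.008, 0.707, -0.008]
wrist_force: [0.1, 0.5, 3.7]
finger_gap: 0.0227
```

Run:
```python
from h import *
np.set_printoptions(suppress=True,precision=4)
s=env.get_state();print(s['clock'],s['tcp_pos'],s['orientation'],s['finger_gap'],s['wrist_force'],s['ft_torque'])
p=shot('wrist','wrist10.png')
p=shot('side','side10.png')
cv2.imwrite('pics/z10.png',np.hstack([cv2.resize(cv2.imread('pics/wrist10.png')[120:320,220:460],None,fx=1.8,fy=1.8),cv2.resize(p['pixels'][130:250,260:375],None,fx=3,fy=3)]))
```

```text
20.05 [ 0.55   -0.1885  0.0606] [ 0.7074  0.0079  0.7067 -0.0081] 0.022651396069272738 [0.0854 0.4811 3.6602] [0.2276 0.1321 0.0019]
```

View pics/z10.png

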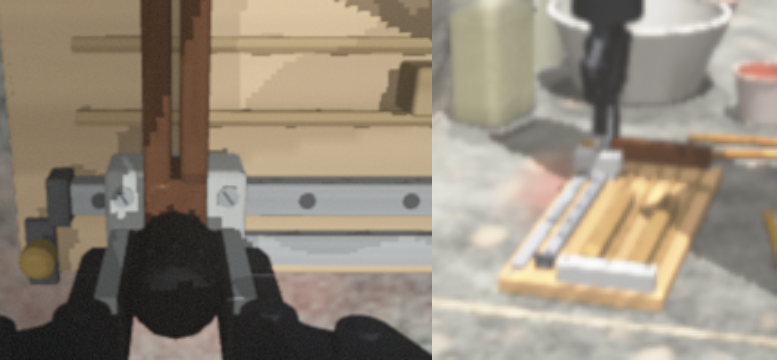

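Run:
```python
from h import *
np.set_printoptions(suppress=True,precision=4)
K=dict(vertical_fov=66.05322759151193,cx=317.0112602757014,cy=202.8178651088645)
E0=np.array([[1,.0007,.001,-.5768],[-.0004,.9509,-.3096,.042],[-.0012,.3096,.9509,-.3794],[0,0,0,1]])
v=[(E0,(185+300/2.3,90+274/2.3)),(np.load('E8wrist.npy'),(140+129/2,354/2)),(np.load('E9wrist.npy'),(488.5,220))]
A=np.zeros((3,3));b=np.zeros(3)
for E,uv in v:
    c,d=ray(dict(K,extrinsics=E),uv);d/=np.linalg.norm(d);M=np.eye(3)-np.outer(d,d);A+=M;b+=M@c
    for z in (.025,.035,.045):print(onz(dict(K,extrinsics=E),uv,z),end=' ')
    print()
print(np.linalg.solve(A,b))
```

```text
[ 0.5749 -0.0438  0.025 ] [ 0.575  -0.0403  0.035 ] [ 0.575  -0.0368  0.045 ] 
[ 0.5714 -0.046   0.025 ] [ 0.5675 -0.0483  0.035 ] [ 0.5636 -0.0505  0.045 ] 
[ 0.5714 -0.0465  0.025 ] [ 0.5673 -0.0524  0.035 ] [ 0.5633 -0.0583  0.045 ] 
[ 0.5737 -0.0448  0.0208]
```

The knob is gripped with a 22.7 mm reading. Triangulating the notch puts it at y≈-0.045, about 143 mm of travel away. I'll slide 130 mm first, then go slowly.

>>> servo_tool(moves=[[0,0.6,0,0,1],[0,1.4,0,0,1],[0,1.8,0,0,1],[0,1.8,0,0,1],[0,1.8,0,0,1],[0,1.8,0,0,1],[0,1.8,0,0,1],[0,1.2,0,0,1],[0,0.8,0,0,1],[0,0,0,0,1]])

```text
clock: 21.4
tcp_pos: [0.5533, -0.0575, 0.0606]
orientation: [0.708, 0.008, 0.707, -0.007]
wrist_force: [0.4, -0.3, 6.1]
finger_gap: 0.0225
```

Run:
```python
from h import *
np.set_printoptions(suppress=True,precision=4)
s=env.get_state();print(s['clock'],s['tcp_pos'],s['orientation'],s['finger_gap'],s['wrist_force'],s['ft_torque'])
p=shot('wrist','wrist11.png');np.save('E11.npy',p['extrinsics'])
cv2.imwrite('pics/z11.png',cv2.resize(p['pixels'][100:340,160:480],None,fx=2.4,fy=2.4))
```

```text
21.4 [ 0.5533 -0.0575  0.0606] [ 0.7076  0.0079  0.7065 -0.0075] 0.022456304545771185 [ 0.3722 -0.3084  6.0619] [ 0.1201  0.0259 -0.0345]
```

View pics/z11.png

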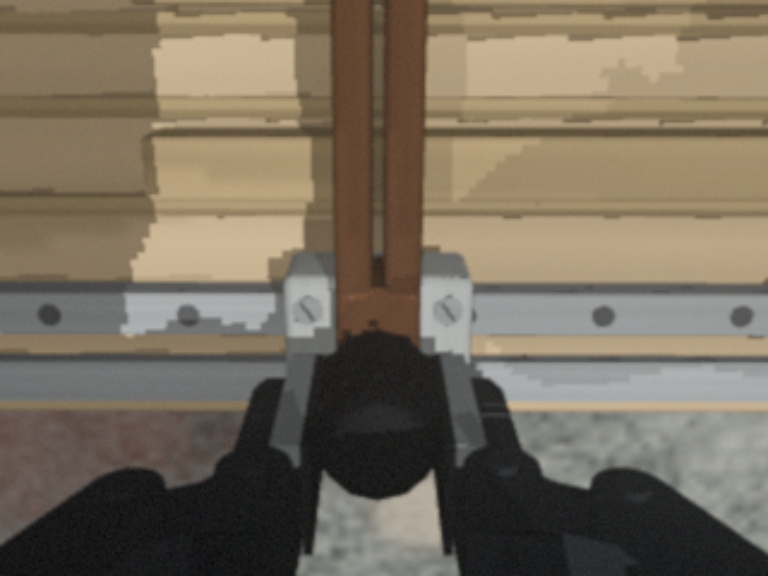

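>>> servo_tool(moves=[[0,0.1,0,0,1],[0,0.1,0,0,1],[0,0.1,0,0,1],[0,0.1,0,0,1],[0,0.1,0,0,1],[0,0.1,0,0,1],[0,0,0,0,1],[0,0,0,0,1],[0,0,0,0,1],[0,0,0,0,1]])

```text
clock: 22.7
tcp_pos: [0.5534, -0.0524, 0.0606]
orientation: [0.708, 0.008, 0.707, -0.008]
wrist_force: [-0.3, -1.6, 5.9]
finger_gap: 0.0225
```

```bash
cat > s.py <<'E'
from h import *
np.set_printoptions(suppress=True,precision=4)
s=env.get_state();print(s['clock'],s['tcp_pos'],s['finger_gap'],s['wrist_force'],s['ft_torque'],s['tau'])
E
python3 s.py
```

```text
22.7 [ 0.5534 -0.0524  0.0606] 0.02253336137491046 [-0.2813 -1.6145  5.8806] [-0.2542  0.106  -0.0337] [  0.8498 -44.7701  23.7671  -0.0359   0.4412   0.0193]
```

>>> servo_tool(moves=[[0,0.05,0,0,1],[0,0.05,0,0,1],[0,0.05,0,0,1],[0,0.05,0,0,1],[0,0,0,0,1],[0,0,0,0,1],[0,0,0,0,1],[0,0,0,0,1],[0,0,0,0,1],[0,0,0,0,1]])

```text
clock: 23.95
tcp_pos: [0.5534, -0.0505, 0.0606]
orientation: [0.708, 0.008, 0.707, -0.008]
wrist_force: [-0.2, -2.1, 5.8]
finger_gap: 0.0226
```

>>> servo_tool(moves=[[0,0.05,0,0,1],[0,0.05,0,0,1],[0,0.05,0,0,1],[0,0,0,0,1],[0,0,0,0,1],[0,0,0,0,1],[0,0,0,0,1],[0,0,0,0,1],[0,0,0,0,1],[0,0,0,0,1]])

```text
clock: 25.2
tcp_pos: [0.5535, -0.0489, 0.0606]
orientation: [0.708, 0.008, 0.707, -0.008]
wrist_force: [-0.0, -1.0, 5.3]
finger_gap: 0.0225
```

>>> servo_tool(moves=[[0,0.05,0,0,1],[0,0.05,0,0,1],[0,0.05,0,0,1],[0,0,0,0,1],[0,0,0,0,1],[0,0,0,0,1],[0,0,0,0,1],[0,0,0,0,1],[0,0,0,0,1],[0,0,0,0,1]])

```text
clock: 26.45
tcp_pos: [0.5535, -0.0468, 0.0606]
orientation: [0.708, 0.008, 0.707, -0.008]
wrist_force: [-0.4, 0.9, 6.1]
finger_gap: 0.0228
```

>>> servo_tool(moves=[[0,0.05,0,0,1],[0,0.05,0,0,1],[0,0.05,0,0,1],[0,0,0,0,1],[0,0,0,0,1],[0,0,0,0,1],[0,0,0,0,1],[0,0,0,0,1],[0,0,0,0,1],[0,0,0,0,1]])

```text
clock: 27.7
tcp_pos: [0.5536, -0.0443, 0.0606]
orientation: [0.708, 0.009, 0.706, -0.007]
wrist_force: [0.4, 4.1, 6.3]
finger_gap: 0.023
```

The force has reversed to +4 N, so the ball is drawing the guide in. I'll follow it.

>>> servo_tool(moves=[[0,0.05,0,0,1],[0,0.05,0,0,1],[0,0.05,0,0,1],[0,0,0,0,1],[0,0,0,0,1],[0,0,0,0,1],[0,0,0,0,1],[0,0,0,0,1],[0,0,0,0,1],[0,0,0,0,1]])

```text
clock: 28.95
tcp_pos: [0.5536, -0.0435, 0.0606]
orientation: [0.708, 0.008, 0.706, -0.007]
wrist_force: [-0.6, 2.3, 6.8]
finger_gap: 0.0226
```

```bash
python3 s.py; python3 s.py
```

```text
28.95 [ 0.5536 -0.0435  0.0606] 0.022559672371712598 [-0.6189  2.2768  6.7713] [ 0.2687  0.0559 -0.006 ] [ -0.9836 -44.6215  23.8574  -0.154   -0.4313  -0.0048]
28.95 [ 0.5536 -0.0435  0.0606] 0.022559672371712598 [-0.6189  2.2768  6.7713] [ 0.2687  0.0559 -0.006 ] [ -0.9836 -44.6215  23.8574  -0.154   -0.4313  -0.0048]
```

>>> servo_tool(moves=[[0,0.05,0,0,1],[0,0.05,0,0,1],[0,0,0,0,1],[0,0,0,0,1],[0,0,0,0,1],[0,0,0,0,1],[0,0,0,0,1],[0,0,0,0,1],[0,0,0,0,1],[0,0,0,0,1]])

```text
clock: 30.2
tcp_pos: [0.5536, -0.0432, 0.0606]
orientation: [0.708, 0.008, 0.707, -0.008]
wrist_force: [-0.6, -0.8, 5.4]
finger_gap: 0.0224
```

```bash
python3 s.py
python3 - <<'E'
from h import *
for n,(x,y) in dict(wrist=(160,100),side=(260,130),scene=(260,170)).items():
    p=shot(n,n+'12.png')
    if n!='wrist': cv2.imwrite('pics/z12%s.png'%n,cv2.resize(p['pixels'][y:y+120,x:x+130],None,fx=5,fy=5,interpolation=cv2.INTER_CUBIC))
E
```

```text
30.2 [ 0.5536 -0.0432  0.0606] 0.022404766187965927 [-0.6419 -0.8114  5.3638] [-0.0927  0.0826  0.0338] [  0.3541 -44.7209  23.7752  -0.0455   0.1934   0.0171]
```

View pics/z12side.png

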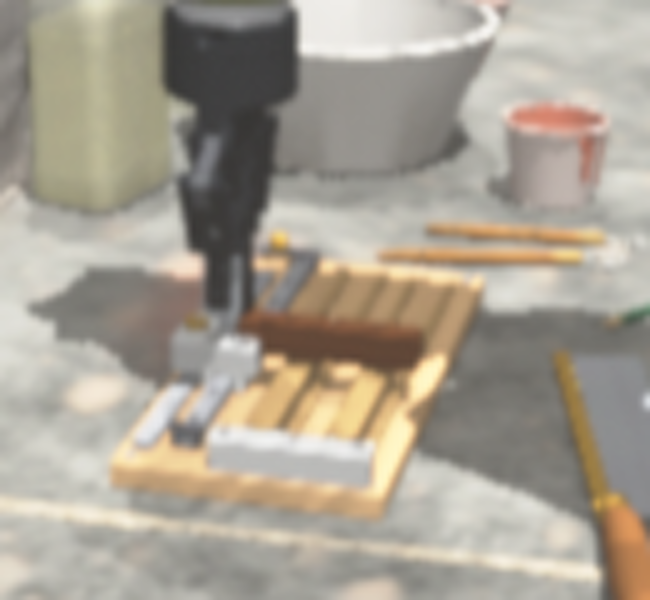

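View pics/z12scene.png

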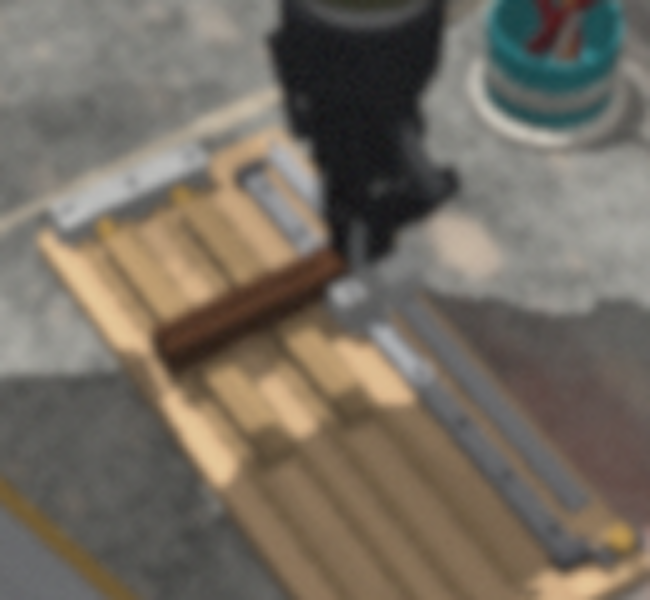

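View pics/wrist12.png

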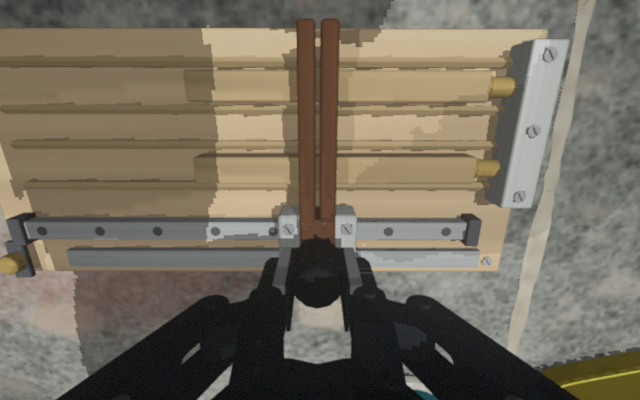

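The wrist view shows both ferrules, at (503,86) and (487,167), against the stop, and the guide over the blanks. The motion is stiffening (1 mm commanded gave 0.3 mm). A small extra push will confirm the notch.

>>> servo_tool(moves=[[0,0.04,0,0,1],[0,0.04,0,0,1],[0,0,0,0,1],[0,0,0,0,1],[0,0,0,0,1],[0,0,0,0,1],[0,0,0,0,1],[0,0,0,0,1],[0,0,0,0,1],[0,0,0,0,1]])

```text
clock: 31.6
tcp_pos: [0.5536, -0.0429, 0.0606]
orientation: [0.708, 0.008, 0.707, -0.008]
wrist_force: [0.6, -3.5, 6.4]
finger_gap: 0.0224
```

It resists: 0.8 mm commanded gave 0.3 mm and 3.5 N against. The ball is seated, so I'll ease the push off to near neutral.

>>> servo_tool(moves=[[0,-0.03,0,0,1],[0,-0.03,0,0,1],[0,0,0,0,1],[0,0,0,0,1],[0,0,0,0,1],[0,0,0,0,1],[0,0,0,0,1],[0,0,0,0,1],[0,0,0,0,1],[0,0,0,0,1]])

```text
clock: 32.85
tcp_pos: [0.5536, -0.043, 0.0606]
orientation: [0.708, 0.008, 0.706, -0.008]
wrist_force: [-0.4, -1.2, 5.4]
finger_gap: 0.0227
```

```bash
python3 s.py
python3 - <<'E'
from h import *
p=shot('side','side13.png'); a=p['pixels'][185:215,285:325]; b=cv2.imread('pics/side10.png')[155:185,290:330]
r=lambda x:cv2.resize(x,None,fx=9,fy=9,interpolation=cv2.INTER_CUBIC)
cv2.imwrite('pics/z13.png',np.hstack([r(b),r(a)]))
E
```

```text
32.85 [ 0.5536 -0.043   0.0606] 0.022729281007677463 [-0.4237 -1.2451  5.4415] [-0.1109  0.0628 -0.0325] [  0.3843 -44.7216  23.7742  -0.0454   0.1895  -0.0009]
```

View pics/z13.png

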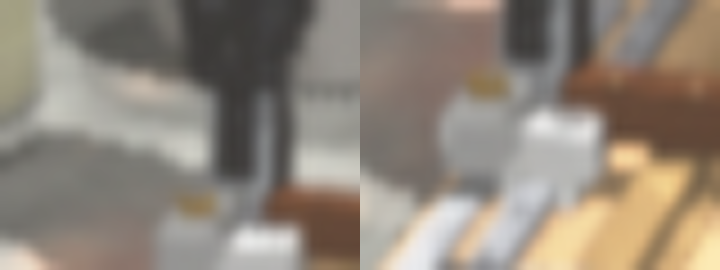

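```bash
python3 -c "
from h import *
print(order.hand_in()); s=env.get_state(); print(s['clock'],s['tcp_pos'],s['wrist_force'],s['finger_gap'])"
```

```text
the job is handed in; nothing more can be done
None
the job is handed in; nothing more can be done
```

The loose blank is in the near trough with its ferrule against the end stop. The saw guide is in its notch, and the gripper was still holding the knob when I handed the job in at about 33 s.

- **Blank:** It was pushed to the stop (6.8 N against the stop, 5.7 N on the trough floor) and then released. Afterwards the pictures showed it flat between the ribs with its ferrule at the stop. Its tail lines up with the first blank's, which had not moved.
- **Guide:** I slid it about 145 mm. The force along the rail went from 2 N of drag to a 4 N pull-in. After that it resisted: a further 0.8 mm commanded gave only 0.3 mm of travel and 3.5 N against. I then eased the push off to about 1 N. The notch position found by camera (y ≈ -0.045 m) agrees with where the guide stopped (-0.043 m).
- **Loop tools and rib:** The arm never went near them.

**What I could not confirm:** The plunger pin's drop was too small to make out in the side camera, so the click rests on the force and travel readings. A steady reading of 5 to 6 N upward on the wrist stayed on while holding the knob, well below the limits. The robot did not answer after hand-in, so I have no state from that last second.

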